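# Sort inspected elbow castings into pass and reject nests

### The arm

A 6-joint arm with a two-finger parallel gripper is mounted at the origin on a cart in front of the work surface, level with it; the furniture and walls round the work are solid. World frame = base frame: x ahead of the robot, y to its left, z up, the work surface at z = 0. Lengths are in m, angles in rad, forces in N, time in s.
With the tool pointing down it reaches from about 0.275 to 0.825 m from the base axis. Payload 4.9 kg.
Tool frame: the origin (TCP) lies midway between the tips of the shut fingers; the grasp point (between the pads) lies 19 mm behind it; z points along the fingers, y is the line along which they close (so a half turn about z gives the same grasp; the last joint's range is limited). The gripper opens to 85 mm and grips with 20 to 120 N. Pads are 22 mm wide; open, the fingers measure 114 mm over their backs; the gripper's body (76 mm by 85 mm) begins 54 mm behind the grasp point. The pads swing forward as they close: fully open they stand 13 mm farther back than shut.
Start: joints at [1.129, 0.326, -0.193, 1.052, 0, 1.437], TCP at [0.167, 0.524, 0.231] pointing down, gripper open.
Joint ranges: [-2.65, 2.65], [-0.97, 1.79], [-1.3, 1.35], [-1.93, 2.1], [-1.47, 1.37], [-3.14, 3.14]. Speed limits (rad/s): [2.57, 2.57, 3.14, 3.14, 3.14, 3.14].

### API

Orientations are given as a unit quaternion [w, x, y, z].
In Python, from rig import bot gives the robot as it stands.
- The arm moves only by the tool play_rows, never from a script. Its argument "steps" is a list of rows, each an object of numbers: "fingers": the opening, from -1 (shut) to 1 (fully open); "tx", "ty", "tz": the shift along the tool's x, y, z in m; "spin": the turn about the tool's z in degrees. In form: [{"fingers": .., "tx": .., "ty": .., "tz": .., "spin": ..}, ...]. A call has 1 to 8 rows; each row shifts and turns the commanded pose from where the row before left it, along the tool's axes as they then stand; what a row does not reach is not made up. A row lasts 1/8 s, in which the tool goes at most 62.5 mm and 10.7 degrees, less where a joint would pass 70% of its speed; a pose out of reach is approached as far as the arm can. A call is refused whole if a number of a shift passes 0.0625 or a number of a turn 10.7, either way. A call with a gripper value outside its range is refused whole. The fingers move at their own pace and stop on an object; "squeeze" is the grip in N (left out, the last holds). Time passes only in rows, so rows that do not move let the fingers close. It gives the time, the measured TCP pose, the force, the opening and the grip force at its end, in the units of the state.
- bot.observe(): the state, without advancing time (a new reading comes with each control period).
- bot.get_image(name): name is "side" or "top"; returns (picture, depth): 480x640x3 uint8, red, green, blue; 480x640 float32, m along the optical axis (not along the pixel's ray), 0 where there is no reading.
- bot.calibration(name): a dict with "mtx" (3x3 intrinsics, pixels), "D" ([k1, k2, p1, p2, k3] as OpenCV has them; the pictures are not rectified), "extrinsics" (4x4, takes a point from camera to world coordinates). Camera axes: x right, y down, z forward; pixel columns grow to the right and rows downward; lengths in m; the calibration is good to about 2 mm. A picture is of the moment at which its call begins. calibration takes no time and is no camera call.
- bot.close_job(): hands the job in; it is judged then, once.
The state is a dict: "clock": time; "joint_positions": joint angles; "joint_velocities": joint speeds; "joint_efforts": joint torques, N m; "tool_pos": TCP position; "eef_rot": TCP orientation; "contact_force": force on the tool from outside, world axes, zero at the start; "wrist_torque": the same for the moment, N m; "opening": finger opening in m; "grip_force": force on a finger pad.
Only numpy, scipy, OpenCV 4.12 (cv2) and the standard library are available. Lean on these libraries where they do the work, as an engineer would, in place of code of your own. Each camera call takes 0.05 s, during which the arm holds its last target. There are 200 camera calls.

### The job

Inspection has tagged two of the three elbow castings on the bench: a round plug on the upper mouth means passed, a bar-shaped plug means rejected. Put each tagged casting upright into the nest plate that bears the same mark as its plug, lowering it rather than dropping it, so that both ears of its foot lie fully down between the rails (the spout may point either way). Leave the untagged casting and everything else on the bench where it is.

Things in the scene. Friction and masses are not known exactly. Their poses are not given: they have to be found in the camera images.
- elbow_round: aluminium elbow casting 65x74x50 mm, upright. Origin: underside; +x along its side spout (ends at x=33, 27 mm thick, z 14 to 40), z up. Upright tube: axis at x=-8, y=0; grip its rim (z 30 to 50, 32 mm wide) from above, closing along y. Tagged passed: a round black plug, 30 mm across, 9 mm high (top at z = 59 mm), sits on the upper mouth.
- elbow_round_foot (a point): underside of that casting below its tube's axis, midway between the ears (x=-8 mm in its frame); axes as the casting. The foot: a body 41x43 mm and two ears, 6 mm thick, 18 mm wide in x, whose tips lie at y = -37 and +37 mm
- elbow_bar: aluminium elbow casting 65x74x50 mm, upright. Origin: underside; +x along its side spout (ends at x=33, 27 mm thick, z 14 to 40), z up. Upright tube: axis at x=-8, y=0; grip its rim (z 30 to 50, 32 mm wide) from above, closing along y. Tagged rejected: a straight black bar plug, 46 mm long (along x), 12 mm wide (top at z = 60 mm), sits on the upper mouth.
- elbow_bar_foot (a point): underside of that casting below its tube's axis, midway between the ears (x=-8 mm in its frame); axes as the casting. The foot: a body 41x43 mm and two ears, 6 mm thick, 18 mm wide in x, whose tips lie at y = -37 and +37 mm
- elbow_plain: aluminium elbow casting 65x74x50 mm, upright. Origin: underside; +x along its side spout (ends at x=33, 27 mm thick, z 14 to 40), z up. Upright tube: axis at x=-8, y=0; grip its rim (z 30 to 50, 32 mm wide) from above, closing along y. Untagged: its upper mouth is open, no plug. It stays where it is.
- nest_round: fixed aluminium plate, 8 mm thick, x -62 to +34, y -53 to +53 mm. Origin: underside below the seat. The pass nest: a flat round black mark, 30 mm across, 2.5 mm high, on the plate at x = -42 mm (the side nearer the robot).
- nest_round_seat (a point): centre of that nest's seat on the plate's top (8 mm over the bench; the tagged castings start on a 3 mm mat), where the foot point belongs; axes as the nest. Rails 8 mm high form a U at +y and one at -y, each takes an ear: slot 23 mm wide (x), rails from |y| = 25.5 to 45.5, end stop at |y| = 40.5 mm; ears lie along y, either way round
- nest_bar: fixed aluminium plate, 8 mm thick, x -62 to +34, y -53 to +53 mm. Origin: underside below the seat. The reject nest: a flat black bar mark, 46 mm long (along y), 12 mm wide, 2.5 mm high, on the plate at x = -42 mm (the side nearer the robot).
- nest_bar_seat (a point): centre of that nest's seat on the plate's top (8 mm over the bench; the tagged castings start on a 3 mm mat), where the foot point belongs; axes as the nest. Rails 8 mm high form a U at +y and one at -y, each takes an ear: slot 23 mm wide (x), rails from |y| = 25.5 to 45.5, end stop at |y| = 40.5 mm; ears lie along y, either way round
- cap: round cap casting, 68 x 70 x 21 mm, lying beside the work; bystander. Origin: underside
- lever: lever-arm casting, 30 x 91 x 21 mm, lying beside the work; bystander. Origin: underside
There are look-alikes about, which are no part of the job. What is shaped like the elbow_bar but orange or yellow is not meant.

How it is judged:
At the end, for the whole second after the job is handed in: Each tagged casting is in the nest of its own mark: foot point within 7 mm of the seat and under 3 mm above the plate, upright to 0.06 rad, ears along the slots to 0.15 rad, released, at rest. Untagged casting upright, within 20 mm of its start; cap, lever within 30 mm (horizontal distance between elbow_round_foot and nest_round_seat below 0.007 m and z of elbow_round_foot in the frame of nest_round_seat below 0.003 m and angle between each of elbow_round, elbow_bar's own z axis and vertical below 0.06 rad and angle between the y axis of elbow_round_foot and the y axis of nest_round_seat, either way round below 0.15 rad and linear speed of each of elbow_round, elbow_bar below 0.02 m/s and contact force between the fingers and elbow_round below 0.1 N and horizontal distance between elbow_bar_foot and nest_bar_seat below 0.007 m and z of elbow_bar_foot in the frame of nest_bar_seat below 0.003 m and angle between the y axis of elbow_bar_foot and the y axis of nest_bar_seat, either way round below 0.15 rad and contact force between the fingers and elbow_bar below 0.1 N and distance of elbow_plain from where it was at the start of the episode below 0.02 m and angle between elbow_plain's own z axis and vertical below 0.1 rad and distance of each of cap, lever from where it was at the start of the episode below 0.03 m); the robot touches nothing.
It fails at once if the casting with the round plug is dropped into its nest (falls free faster than 0.5 m/s, that is from more than about 13 mm) (linear speed of elbow_round above 0.5 m/s and contact force between the fingers and elbow_round below 0.1 N and distance between elbow_round_foot and nest_round_seat below 0.08 m).
It fails at once if the casting with the bar plug is dropped into its nest (falls free faster than 0.5 m/s, that is from more than about 13 mm) (linear speed of elbow_bar above 0.5 m/s and contact force between the fingers and elbow_bar below 0.1 N and distance between elbow_bar_foot and nest_bar_seat below 0.08 m).
It fails at once if the untagged casting is moved more than 20 mm (distance of elbow_plain from where it was at the start of the episode above 0.02 m).
It fails at once if the cap casting or the lever casting is moved more than 30 mm (distance of any of cap, lever from where it was at the start of the episode above 0.03 m).
It also fails if it takes over 43 s, if anything falls off the work surface, if the arm or the gripper's body presses on something with over 40 N, if the wrist force passes 120 N, or if a joint passes its speed limit or range.

## Working session

There is one attempt and no reset: what is moved stays moved. The work goes in short steps, Python scripts to look and compute and a tool call to move; the robot and the scene stay as the last step left them, time stands still between calls to the robot, and variables do not carry over. Pictures are saved under pics/ and viewed, at most 10 in all, crops included, and the job is handed in when it is done.

Besides the shell and the picture viewer there is one more tool, called after "Call:" as name([rows], argument=value, ...), one row to a line, values as JSON. play_rows: Moves the arm, as the interface text tells. Its arguments: {"type":"object","properties":{"steps":{"type":"array"},"squeeze":{"type":"number"}},"required":["steps"]}

```bash
mkdir -p pics; cat > h.py <<'E'
import numpy as np, cv2
from rig import bot
def grab(n):
    im,d=bot.get_image(n); np.savez('%s.npz'%n,im=im,d=d); return im,d
def pix2w(n,uv,z=None,d=None):
    c=bot.calibration(n);M=np.array(c['mtx'],float);D=np.array(c['D'],float);E=np.array(c['extrinsics'])
    uv=np.array(uv,float).reshape(-1,1,2)
    r=cv2.undistortPoints(uv,M,D).reshape(-1,2); r=np.c_[r,np.ones(len(r))]
    if z is not None:
        w=r@E[:3,:3].T; s=(np.broadcast_to(z,len(r))-E[2,3])/w[:,2]
        return E[:3,3]+w*s[:,None]
    return (r*np.asarray(d).reshape(-1,1))@E[:3,:3].T+E[:3,3]
E
python3 - <<'E'
from h import *
for n in('top','side'):
    im,d=grab(n); cv2.imwrite('pics/%s0.png'%n,im[...,::-1]); print(bot.calibration(n)['extrinsics'])
print(bot.observe())
E
```

```text
[[ 1.65600874e-03 -9.88253659e-01  1.52813489e-01  3.14208020e-01]
 [-9.99921107e-01  2.66317364e-04  1.25582317e-02  5.71870785e-02]
 [-1.24514153e-02 -1.52822230e-01 -9.88175252e-01  1.04804953e+00]
 [ 0.00000000e+00  0.00000000e+00  0.00000000e+00  1.00000000e+00]]
[[-0.8157197  -0.2312878   0.53019555 -0.31586398]
 [-0.57843628  0.33183065 -0.74518447  1.15779413]
 [-0.00358306 -0.91454599 -0.40446605  0.64170487]
 [ 0.          0.          0.          1.        ]]
{'clock': 0.1, 'joint_positions': array([ 1.12879072e+00,  3.26828649e-01, -1.93477572e-01,  1.05201514e+00,
        1.09039490e-05,  1.43656894e+00]), 'joint_velocities': array([-0.00040217, -0.00113525,  0.00225227, -0.00014316,  0.00145711,
        0.00140536]), 'joint_efforts': array([ 2.52490536e-04, -4.44238544e+01,  2.63037837e+01,  7.88823003e-03,
       -1.95400935e-04,  7.68457085e-06]), 'tool_pos': array([0.1663938 , 0.52368033, 0.23060493]), 'eef_rot': array([-2.21894507e-04,  1.53282390e-01,  9.88182133e-01, -7.29538970e-04]), 'contact_force': array([-0.31181745, -0.16566788, -0.76730595]), 'wrist_torque': array([ 0.05100156, -0.00370938, -0.01821654]), 'grip_force': 0.0, 'opening': 0.08536801214710907}
```

View pics/top0.png

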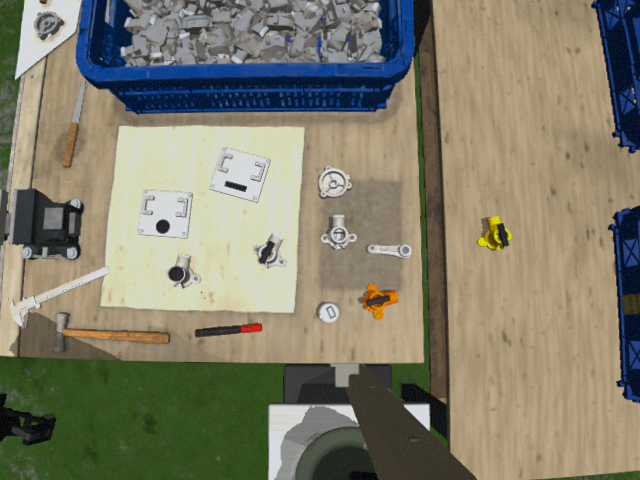

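View pics/side0.png

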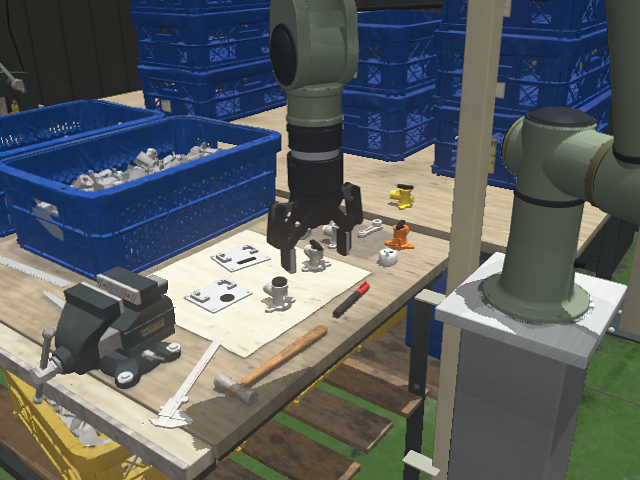

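The top view shows the round-plug casting near (183,272) and the bar-plug casting near (268,252). The round nest is near (165,213), the bar nest near (240,173), and the plain casting near (338,235). The orange and yellow ones are decoys.

```bash
python3 - <<'E'
from h import *
im=np.load('top.npz')['im']
a=im[225:295,155:295]; cv2.imwrite('pics/c1.png',cv2.resize(a,None,fx=5.6,fy=5.6,interpolation=cv2.INTER_CUBIC)[...,::-1])
a=im[140:245,130:275]; cv2.imwrite('pics/c2.png',cv2.resize(a,None,fx=5.5,fy=5.5,interpolation=cv2.INTER_CUBIC)[...,::-1])
print(bot.calibration('top')['mtx'],bot.calibration('top')['D'])
E
```

```text
[[519.49405355   0.         313.22769898]
 [  0.         519.49405355 240.29448904]
 [  0.           0.           1.        ]] [-0.13623212  0.          0.          0.          0.        ]
```

View pics/c1.png

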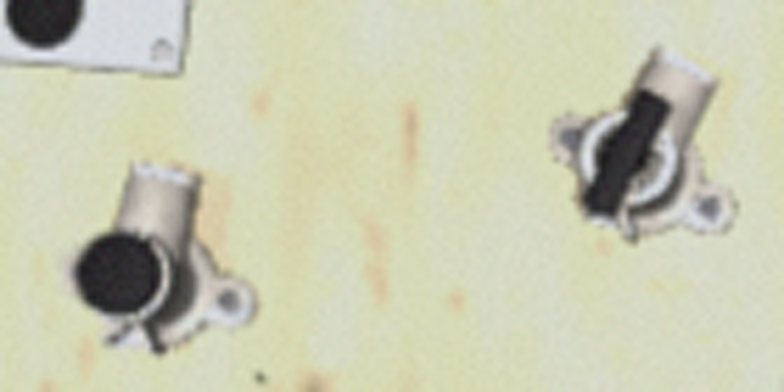

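View pics/c2.png

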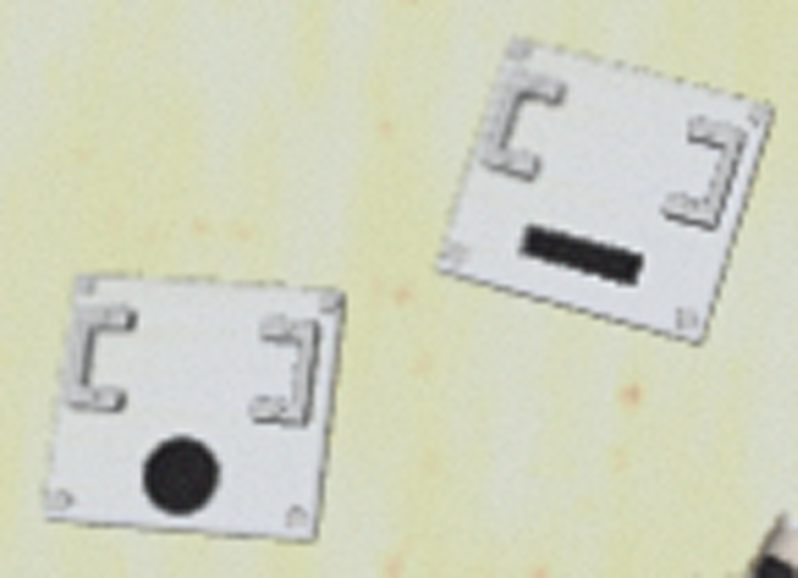

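The crops give sub-pixel positions for the plugs, ear holes, plate corners and marks. Now fitting planar poses to them.

```bash
cat > fit.py <<'E'
from h import *
from scipy.optimize import least_squares
def fit(name,model,uv,z,x0):
    W=pix2w('top',uv,np.array(z)/1e3)[:,:2]*1e3; m=np.array(model,float)
    R=lambda t:np.array([[np.cos(t),-np.sin(t)],[np.sin(t),np.cos(t)]])
    f=lambda p:(m@R(p[2]).T+p[:2]-W).ravel()
    r=least_squares(f,[W[:,0].mean(),W[:,1].mean(),x0],loss='soft_l1',f_scale=2)
    print(name,'xy mm',r.x[:2].round(1),'yaw deg',np.degrees(r.x[2]).round(1),'res',f(r.x).reshape(-1,2).round(1).tolist())
c1=lambda p:(np.array(p)+.5)/5.6-.5+[155,225]
c2=lambda p:(np.array(p)+.5)/5.5-.5+[130,140]
E
python3 - <<'E'
from fit import *
# corner order: far-left(+x,+y), far-right, near-right, near-left ; frame origin seat
P=[[34,53],[34,-53],[-62,-53],[-62,53],[-42,0]]
fit('nest_round',P,c2([[78,274],[345,292],[315,540],[44,518],[181,476]]),[8]*4+[10.5],0)
fit('nest_bar',P,c2([[513,37],[775,103],[702,343],[437,268],[581,256]]),[8]*4+[10.5],-.25)
# castings relative to tube axis (foot point)
fit('round',[[0,0],[0,-28],[41,0]],c1([[118,273],[229,299],[167,174]]),[62,9,36],0)
fit('bar',[[0,0],[0,28],[0,-28],[41,0]],c1([[627,154],[572,137],[710,207],[686,65]]),[63,9,9,38],-.4)
# clicking rim/top of the others: depth-based tops
d=np.load('top.npz')['d']
for n,u in dict(r=(176,273),b=(267,252),plain=(338,236),lever=(388,250),cap=(334,182),orange=(378,300)).items():
    print(n,pix2w('top',[u],d=[d[u[1],u[0]]]).round(3))
E
```

```text
nest_round xy mm [546.  377.2] yaw deg -4.6 res [[0.8, 0.7], [0.3, -0.4], [-0.5, -0.2], [-0.4, 0.6], [-0.2, -0.6]]
nest_bar xy mm [629.1 219.9] yaw deg -15.7 res [[0.6, 0.5], [-0.8, -0.3], [0.2, -0.1], [-0.7, 0.6], [0.6, -0.6]]
round xy mm [402.1 335.1] yaw deg -12.4 res [[-0.2, 0.2], [-1.7, -0.7], [2.2, 0.5]]
bar xy mm [443.7 159.6] yaw deg -27.1 res [[-0.0, 0.5], [-0.6, -0.2], [-0.7, 0.2], [1.5, -0.4]]
r [[0.403 0.334 0.064]]
b [[0.444 0.158 0.064]]
plain [[0.483 0.02  0.011]]
lever [[ 0.455 -0.08   0.012]]
cap [[0.597 0.028 0.008]]
orange [[ 0.353 -0.054  0.058]]
```

```bash
cat > go.py <<'E'
import sys; from h import *
from scipy.spatial.transform import Rotation as Ro
# goal x y z mm, yaw deg (of tool y vs world y, mod 180): remaining spin, and shift in tool axes after spin
x,y,z,yaw=map(float,sys.argv[1:5]); s=bot.observe(); q=s['eef_rot']
R=Ro.from_quat([q[1],q[2],q[3],q[0]]); Y=R.as_matrix()[:,1]
cur=np.degrees(np.arctan2(-Y[0],Y[1])); sp=-((yaw-cur+90)%180-90)
d=np.array([x,y,z])-s['tool_pos']*1e3
t=(R*Ro.from_euler('z',sp,degrees=True)).as_matrix().T@d
print('clk',s['clock'],'tcp',(s['tool_pos']*1e3).round(1),'yaw',cur.round(2),'spin',sp.round(2),'t mm',t.round(1),'F',s['contact_force'].round(1),'open',round(s['opening'],4),'grip',round(s['grip_force'],1),'q6',s['joint_positions'][5].round(2),'tilt',R.as_matrix()[:,2].round(4))
E
python3 go.py 402 335 120 -12.4
```

```text
clk 0.1 tcp [166.4 523.7 230.6] yaw -17.63 spin -5.23 t mm [-270.7 -133.5  110.7] F [-0.3 -0.2 -0.8] open 0.0854 grip 0.0 q6 1.44 tilt [-7.0e-04 -1.4e-03 -1.0e+00]
```

Call:
play_rows([
  {"fingers":1,"tx":0,"ty":0,"tz":0,"spin":-5.2},
  {"fingers":1,"tx":-0.045,"ty":-0.022,"tz":0.015,"spin":0},
  {"fingers":1,"tx":-0.045,"ty":-0.022,"tz":0.015,"spin":0},
  {"fingers":1,"tx":-0.045,"ty":-0.022,"tz":0.02,"spin":0},
  {"fingers":1,"tx":-0.045,"ty":-0.022,"tz":0.02,"spin":0},
  {"fingers":1,"tx":-0.045,"ty":-0.022,"tz":0.02,"spin":0},
  {"fingers":1,"tx":-0.045,"ty":-0.023,"tz":0.02,"spin":0},
  {"fingers":1,"tx":0,"ty":0,"tz":0,"spin":0},
])

```text
clock: 1.1
tool_pos: [0.403, 0.3334, 0.1195]
eef_rot: [-0.001, 0.111, 0.994, -0.001]
contact_force: [-1.0, 0.3, -0.0]
opening: 0.085
grip_force: 0.0
```

```bash
python3 go.py 402 335 22 -12.4
```

```text
clk 1.1 tcp [403.  333.4 119.5] yaw -12.75 spin -0.35 t mm [ 1.1  1.6 97.5] F [-1.   0.3 -0. ] open 0.085 grip 0.0 q6 0.77 tilt [-0.0022 -0.002  -1.    ]
```

Call:
play_rows([
  {"fingers":1,"tx":0.001,"ty":0.0015,"tz":0.03,"spin":0},
  {"fingers":1,"tx":0,"ty":0,"tz":0.03,"spin":0},
  {"fingers":1,"tx":0,"ty":0,"tz":0.02,"spin":0},
  {"fingers":1,"tx":0,"ty":0,"tz":0.0175,"spin":0},
  {"fingers":1,"tx":0,"ty":0,"tz":0,"spin":0},
  {"fingers":-0.2,"tx":0,"ty":0,"tz":0,"spin":0},
  {"fingers":-1,"tx":0,"ty":0,"tz":0,"spin":0},
  {"fingers":-1,"tx":0,"ty":0,"tz":0,"spin":0},
], squeeze=50)

```text
clock: 2.1
tool_pos: [0.4014, 0.3381, 0.0245]
eef_rot: [0.0, 0.108, 0.994, 0.0]
contact_force: [-0.2, 0.6, 2.4]
opening: 0.0323
grip_force: 10.9
```

```bash
python3 go.py 402 335 22 -12.4
```

```text
clk 2.1 tcp [401.4 338.1  24.5] yaw -12.43 spin -0.03 t mm [-1.3 -2.9  2.5] F [-0.2  0.6  2.4] open 0.0323 grip 10.9 q6 0.78 tilt [ 1.e-03  5.e-04 -1.e+00]
```

Call:
play_rows([
  {"fingers":-1},
  {"fingers":-1},
  {"fingers":-1},
])

```text
invalid input at $.steps[0]: expected keys fingers, tx, ty, tz, spin
```

```bash
for i in 1 2 3; do python3 go.py 402 335 22 -12.4; done
```

```text
clk 2.1 tcp [401.4 338.1  24.5] yaw -12.43 spin -0.03 t mm [-1.3 -2.9  2.5] F [-0.2  0.6  2.4] open 0.0323 grip 10.9 q6 0.78 tilt [ 1.e-03  5.e-04 -1.e+00]
clk 2.1 tcp [401.4 338.1  24.5] yaw -12.43 spin -0.03 t mm [-1.3 -2.9  2.5] F [-0.2  0.6  2.4] open 0.0323 grip 10.9 q6 0.78 tilt [ 1.e-03  5.e-04 -1.e+00]
clk 2.1 tcp [401.4 338.1  24.5] yaw -12.43 spin -0.03 t mm [-1.3 -2.9  2.5] F [-0.2  0.6  2.4] open 0.0323 grip 10.9 q6 0.78 tilt [ 1.e-03  5.e-04 -1.e+00]
```

Let the grip build, then lift 60 mm.

Call:
play_rows([
  {"fingers":-1,"tx":0,"ty":0,"tz":0,"spin":0},
  {"fingers":-1,"tx":0,"ty":0,"tz":0,"spin":0},
  {"fingers":-1,"tx":0,"ty":0,"tz":-0.01,"spin":0},
  {"fingers":-1,"tx":0,"ty":0,"tz":-0.025,"spin":0},
  {"fingers":-1,"tx":0,"ty":0,"tz":-0.025,"spin":0},
  {"fingers":-1,"tx":0,"ty":0,"tz":0,"spin":0},
  {"fingers":-1,"tx":0,"ty":0,"tz":0,"spin":0},
])

```text
clock: 2.98
tool_pos: [0.4007, 0.3376, 0.0833]
eef_rot: [-0.0, 0.108, 0.994, -0.0]
contact_force: [-0.1, -0.1, -1.0]
opening: 0.0307
grip_force: 49.5
```

```bash
python3 go.py 546 377 90 -4.6; python3 - <<'E'
from h import *
for n in('top','side'):
    im,d=grab(n)
    a=im[225:295,130:240] if n=='top' else im[180:340,180:340]
    cv2.imwrite('pics/l_%s.png'%n,cv2.resize(a,None,fx=3.5 if n=='side' else 6,fy=3.5 if n=='side' else 6,interpolation=cv2.INTER_CUBIC)[...,::-1])
E
```

```text
clk 2.975 tcp [400.7 337.6  83.3] yaw -12.44 spin -7.84 t mm [-141.7   50.9   -6.7] F [-0.1 -0.1 -1. ] open 0.0307 grip 49.5 q6 0.78 tilt [-4.e-04 -3.e-04 -1.e+00]
```

View pics/l_side.png

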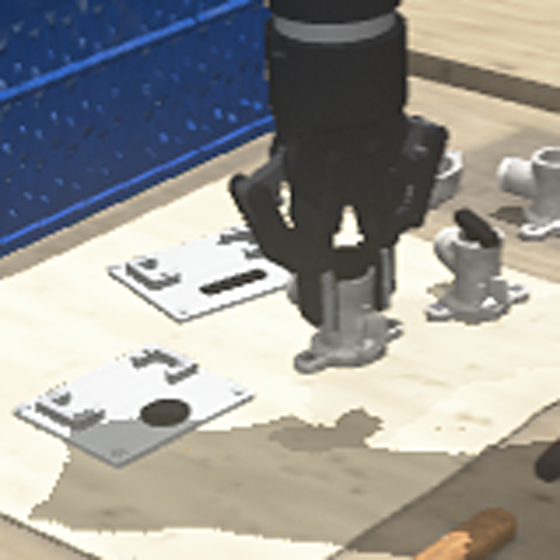

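The side view shows the casting held upright and clear of the mat. I'll carry it over its nest and compare the ears with the rails before seating.

```bash
python3 go.py 545.5 378.5 84 -4.6
```

```text
clk 3.075 tcp [400.2 337.3  82.8] yaw -12.44 spin -7.84 t mm [-141.5   52.7   -1.5] F [-0.3 -0.  -1.3] open 0.0308 grip 49.5 q6 0.78 tilt [-0.0016 -0.001  -1.    ]
```

Call:
play_rows([
  {"fingers":-1,"tx":0,"ty":0,"tz":0,"spin":-7.8},
  {"fingers":-1,"tx":0,"ty":0,"tz":0,"spin":0},
  {"fingers":-1,"tx":-0.035,"ty":0.013,"tz":0,"spin":0},
  {"fingers":-1,"tx":-0.035,"ty":0.013,"tz":0,"spin":0},
  {"fingers":-1,"tx":-0.035,"ty":0.013,"tz":0,"spin":0},
  {"fingers":-1,"tx":-0.036,"ty":0.013,"tz":0,"spin":0},
  {"fingers":-1,"tx":0,"ty":0,"tz":0,"spin":0},
  {"fingers":-1,"tx":0,"ty":0,"tz":0,"spin":0},
])

```text
clock: 4.08
tool_pos: [0.5445, 0.3777, 0.0827]
eef_rot: [-0.001, 0.041, 0.999, -0.001]
contact_force: [-0.0, 1.1, -1.3]
opening: 0.031
grip_force: 49.6
```

```bash
python3 go.py 545.5 378.5 40 -4.6
```

```text
clk 4.075 tcp [544.5 377.7  82.7] yaw -4.7 spin -0.1 t mm [-1.   0.9 42.7] F [-0.   1.1 -1.3] open 0.031 grip 49.6 q6 0.58 tilt [-0.0024 -0.0011 -1.    ]
```

Call:
play_rows([
  {"fingers":-1,"tx":-0.001,"ty":0.001,"tz":0.02,"spin":0},
  {"fingers":-1,"tx":0,"ty":0,"tz":0.016,"spin":0},
  {"fingers":-1,"tx":0,"ty":0,"tz":0,"spin":0},
  {"fingers":-1,"tx":0,"ty":0,"tz":0,"spin":0},
])

```text
clock: 4.58
tool_pos: [0.5466, 0.3792, 0.0476]
eef_rot: [-0.0, 0.04, 0.999, -0.0]
contact_force: [0.7, -0.3, -0.3]
opening: 0.0311
grip_force: 49.6
```

```bash
python3 go.py 545.5 378.5 40 -4.6;  python3 - <<'E'
from h import *
im,d=grab('side'); a=im[255:335,160:270]
b=np.load('top.npz')['im']; t,_=grab('top'); t=t[165:255,120:220]
A=cv2.resize(a,(800,582),interpolation=cv2.INTER_CUBIC); cv2.imwrite('pics/n_side.png',A[...,::-1])
cv2.imwrite('pics/n_top.png',cv2.resize(t,None,fx=6,fy=6,interpolation=cv2.INTER_CUBIC)[...,::-1])
E
```

```text
clk 4.575 tcp [546.6 379.2  47.6] yaw -4.63 spin -0.03 t mm [ 1.  -0.8  7.6] F [ 0.7 -0.3 -0.3] open 0.0311 grip 49.6 q6 0.58 tilt [-4.e-04 -2.e-04 -1.e+00]
```

View pics/n_side.png

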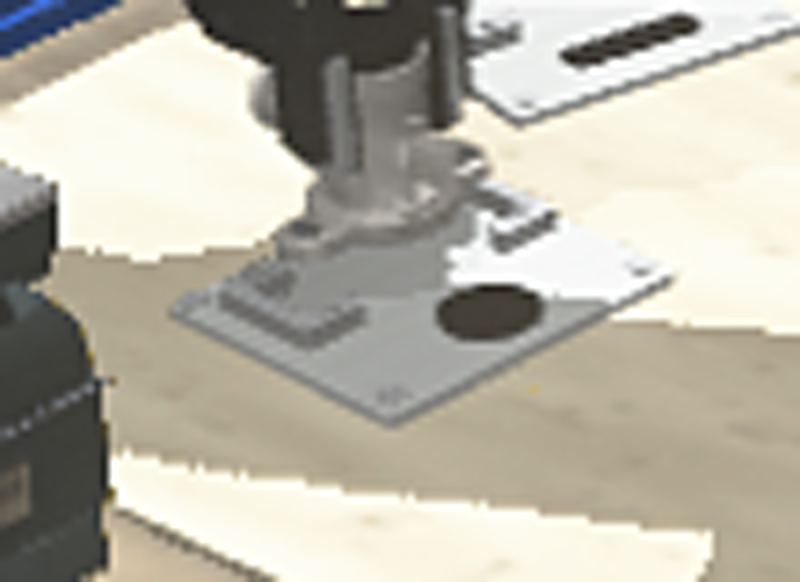

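Side crop: the casting hangs over the round nest. The +y ear hole is at about (302,230), the -y ear hole at (470,160), and the mark at (490,312). Converting these to a relative offset.

```bash
python3 - <<'E'
from h import *
c=lambda p:(np.array(p,float)+.5)/7.273-.5+[160,255]
P=np.array([[-42,0],[34,53],[-62,53],[-62,-53]])
W=pix2w('side',c([[490,312],[172,308],[390,417],[672,274]]),np.array([10.5,8,8,8])/1e3)[:,:2]*1e3
a=np.radians(-4.6);R=np.array([[np.cos(a),-np.sin(a)],[np.sin(a),np.cos(a)]])
print('seat est',(W-P@R.T).round(1))
for z in(30,32,34):
    E=pix2w('side',c([[302,230],[470,160]]),z/1e3)[:,:2]*1e3
    print(z,E.round(1),E.mean(0).round(1),np.degrees(np.arctan2(-(E[0]-E[1])[0],(E[0]-E[1])[1])))
E
```

```text
seat est [[546.2 378.1]
 [544.4 378.3]
 [547.1 377.4]
 [546.5 380.6]]
30 [[554.8 402.4]
 [546.  344.9]] [550.4 373.6] -8.754558115574657
32 [[552.  404.8]
 [543.2 347.5]] [547.6 376.2] -8.754558115574763
34 [[549.2 407.3]
 [540.4 350.2]] [544.8 378.7] -8.754558115574845
```

View pics/n_top.png

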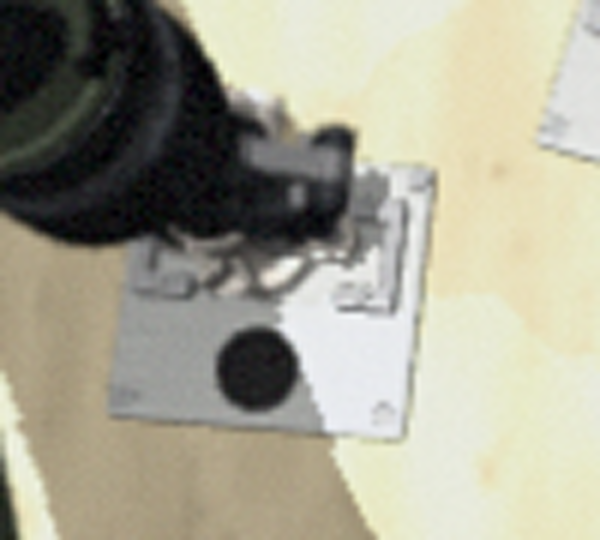

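Call:
play_rows([
  {"fingers":-1,"tx":0,"ty":0,"tz":0.006,"spin":0},
  {"fingers":-1,"tx":0,"ty":0,"tz":0.004,"spin":0},
  {"fingers":-1,"tx":0,"ty":0,"tz":0.002,"spin":0},
  {"fingers":-1,"tx":0,"ty":0,"tz":0,"spin":0},
])

```text
clock: 5.18
tool_pos: [0.5467, 0.3791, 0.0355]
eef_rot: [-0.0, 0.04, 0.999, -0.0]
contact_force: [1.0, 0.9, 0.4]
opening: 0.0313
grip_force: 49.7
```

```bash
python3 go.py 545.5 378.5 29.5 -4.6
```

```text
clk 5.175 tcp [546.7 379.1  35.5] yaw -4.64 spin -0.04 t mm [ 1.1 -0.7  6. ] F [1.  0.9 0.4] open 0.0313 grip 49.7 q6 0.58 tilt [-4.e-04 -2.e-04 -1.e+00]
```

Call:
play_rows([
  {"fingers":-1,"tx":0,"ty":0,"tz":0.002,"spin":0},
  {"fingers":-1,"tx":0,"ty":0,"tz":0.002,"spin":0},
  {"fingers":-1,"tx":0,"ty":0,"tz":0,"spin":0},
])

```text
clock: 5.55
tool_pos: [0.5467, 0.3791, 0.0316]
eef_rot: [-0.0, 0.04, 0.999, -0.0]
contact_force: [0.7, 0.5, -1.3]
opening: 0.031
grip_force: 49.7
```

```bash
python3 go.py 545.5 378.5 29.5 -4.6; python3 - <<'E'
from h import *
im,d=grab('side'); a=im[255:335,160:270]
A=cv2.resize(a,(800,582),interpolation=cv2.INTER_CUBIC); cv2.imwrite('pics/n2_side.png',A[...,::-1])
E
```

```text
clk 5.55 tcp [546.7 379.1  31.6] yaw -4.64 spin -0.04 t mm [ 1.1 -0.7  2.1] F [ 0.7  0.5 -1.3] open 0.031 grip 49.7 q6 0.58 tilt [-3.e-04 -1.e-04 -1.e+00]
```

Call:
play_rows([
  {"fingers":-1,"tx":0,"ty":0,"tz":0.001,"spin":0},
  {"fingers":-1,"tx":0,"ty":0,"tz":0.001,"spin":0},
  {"fingers":-1,"tx":0,"ty":0,"tz":0,"spin":0},
])

```text
clock: 5.98
tool_pos: [0.5467, 0.3792, 0.0297]
eef_rot: [-0.0, 0.04, 0.999, -0.0]
contact_force: [-0.2, 0.5, -0.9]
opening: 0.0315
grip_force: 49.7
```

```bash
python3 go.py 545.5 378.5 29.5 -4.6
```

```text
clk 5.975 tcp [546.7 379.2  29.7] yaw -4.64 spin -0.04 t mm [ 1.2 -0.8  0.2] F [-0.2  0.5 -0.9] open 0.0315 grip 49.7 q6 0.58 tilt [-2.e-04 -0.e+00 -1.e+00]
```

View pics/n2_side.png

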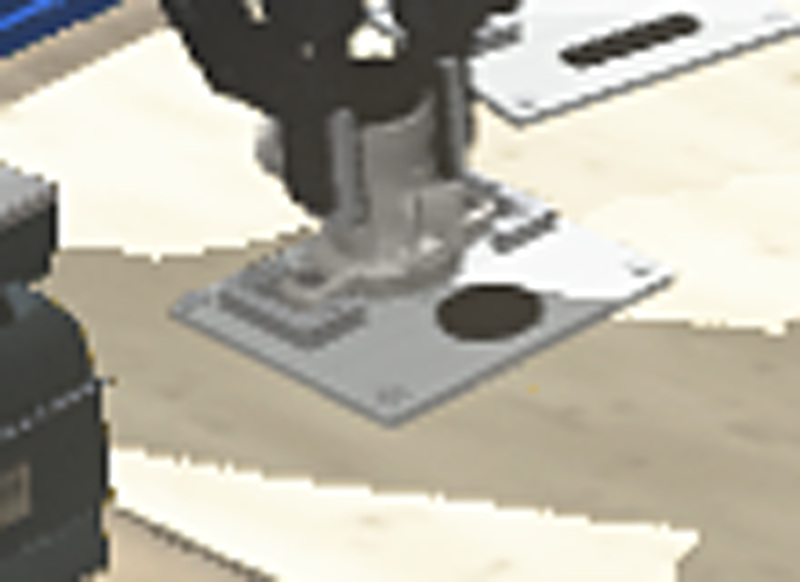

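The crop shows the ears inside both rails, with the +y ear at about (305,280) in its U. I'll go on down in small steps until it touches.

Call:
play_rows([
  {"fingers":-1,"tx":0,"ty":0,"tz":0.001,"spin":0},
  {"fingers":-1,"tx":0,"ty":0,"tz":0.0005,"spin":0},
  {"fingers":-1,"tx":0,"ty":0,"tz":0,"spin":0},
])

```text
clock: 6.35
tool_pos: [0.547, 0.3792, 0.0295]
eef_rot: [0.0, 0.04, 0.999, 0.0]
contact_force: [-1.7, -1.3, 7.0]
opening: 0.0311
grip_force: 50.1
```

Touch-down was at TCP z of 29.5 mm, as predicted. Release and rise.

Call:
play_rows([
  {"fingers":0.2,"tx":0,"ty":0,"tz":0,"spin":0},
  {"fingers":1,"tx":0,"ty":0,"tz":0,"spin":0},
  {"fingers":1,"tx":0,"ty":0,"tz":0,"spin":0},
  {"fingers":1,"tx":0,"ty":0,"tz":0,"spin":0},
  {"fingers":1,"tx":0,"ty":0,"tz":-0.03,"spin":0},
  {"fingers":1,"tx":0,"ty":0,"tz":-0.04,"spin":0},
  {"fingers":1,"tx":0,"ty":0,"tz":-0.035,"spin":0},
  {"fingers":1,"tx":0,"ty":0,"tz":0,"spin":0},
])

```text
clock: 7.35
tool_pos: [0.549, 0.3804, 0.1369]
eef_rot: [0.003, 0.04, 0.999, 0.002]
contact_force: [0.2, -0.0, -0.2]
opening: 0.0857
grip_force: 0.0
```

```bash
python3 go.py 444 160.5 120 -27.1
```

```text
clk 7.35 tcp [549.  380.4 136.9] yaw -4.63 spin 22.47 t mm [  -6.7 -243.7   15.6] F [ 0.2 -0.  -0.2] open 0.0857 grip 0.0 q6 0.58 tilt [ 0.0057  0.0032 -1.    ]
```

Call:
play_rows([
  {"fingers":1,"tx":0,"ty":0,"tz":0,"spin":7.5},
  {"fingers":1,"tx":0,"ty":0,"tz":0,"spin":7.5},
  {"fingers":1,"tx":0,"ty":0,"tz":0,"spin":7.5},
  {"fingers":1,"tx":-0.002,"ty":-0.0485,"tz":0.004,"spin":0},
  {"fingers":1,"tx":-0.0015,"ty":-0.0485,"tz":0.004,"spin":0},
  {"fingers":1,"tx":-0.0015,"ty":-0.0485,"tz":0.004,"spin":0},
  {"fingers":1,"tx":-0.0015,"ty":-0.0485,"tz":0.004,"spin":0},
  {"fingers":1,"tx":-0.0015,"ty":-0.0475,"tz":0,"spin":0},
])

```text
clock: 8.35
tool_pos: [0.442, 0.1591, 0.1161]
eef_rot: [-0.001, 0.235, 0.972, -0.001]
contact_force: [1.0, -0.7, 0.9]
opening: 0.0858
grip_force: 0.0
```

Call:
play_rows([
  {"fingers":1,"tx":0,"ty":0,"tz":0,"spin":0},
  {"fingers":1,"tx":0,"ty":0,"tz":0,"spin":0},
  {"fingers":1,"tx":0,"ty":0,"tz":0,"spin":0},
  {"fingers":1,"tx":0,"ty":0,"tz":0,"spin":0},
])

```text
clock: 8.85
tool_pos: [0.4442, 0.1614, 0.1172]
eef_rot: [0.0, 0.234, 0.972, 0.0]
contact_force: [0.4, -0.0, 0.1]
opening: 0.0857
grip_force: 0.0
```

```bash
python3 go.py 444 160.5 22 -27.1; python3 - <<'E'
from h import *
t,_=grab('top'); t=t[175:245,130:200]
s,_=grab('side'); s=s[255:325,175:265]
A=np.hstack([cv2.resize(t,(350,350),interpolation=cv2.INTER_CUBIC),cv2.resize(s,(450,350),interpolation=cv2.INTER_CUBIC)])
cv2.imwrite('pics/r.png',A[...,::-1])
E
```

```text
clk 8.85 tcp [444.2 161.4 117.2] yaw -27.06 spin 0.04 t mm [-0.2 -0.9 95.2] F [ 0.4 -0.   0.1] open 0.0857 grip 0.0 q6 0.66 tilt [ 2.e-04  1.e-04 -1.e+00]
```

View pics/r.png

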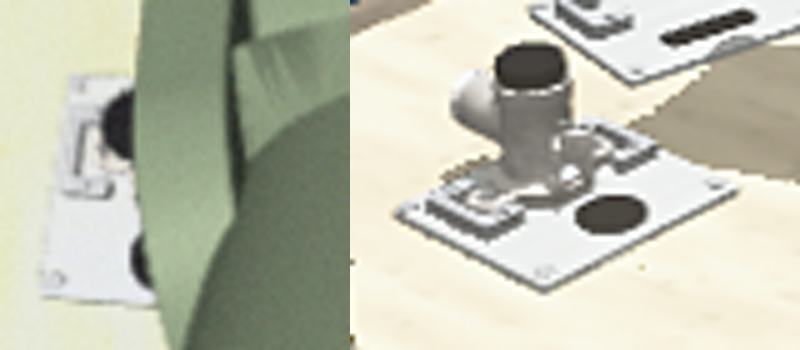

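The passed casting is seated upright in its nest. Now the bar casting: descend and grip.

Call:
play_rows([
  {"fingers":1,"tx":0,"ty":0,"tz":0.03,"spin":0},
  {"fingers":1,"tx":0,"ty":0,"tz":0.03,"spin":0},
  {"fingers":1,"tx":0,"ty":0,"tz":0.02,"spin":0},
  {"fingers":1,"tx":0,"ty":0,"tz":0.0125,"spin":0},
  {"fingers":1,"tx":0,"ty":0,"tz":0,"spin":0},
  {"fingers":-0.2,"tx":0,"ty":0,"tz":0,"spin":0},
  {"fingers":-1,"tx":0,"ty":0,"tz":0,"spin":0},
  {"fingers":-1,"tx":0,"ty":0,"tz":0,"spin":0},
])

```text
clock: 9.95
tool_pos: [0.4442, 0.1607, 0.0253]
eef_rot: [0.0, 0.235, 0.972, 0.0]
contact_force: [0.1, -1.7, 2.9]
opening: 0.0321
grip_force: 8.0
```

Call:
play_rows([
  {"fingers":-1,"tx":0,"ty":0,"tz":0,"spin":0},
  {"fingers":-1,"tx":0,"ty":0,"tz":0,"spin":0},
  {"fingers":-1,"tx":0,"ty":0,"tz":0,"spin":0},
])

```text
clock: 10.32
tool_pos: [0.4443, 0.1606, 0.0255]
eef_rot: [0.001, 0.235, 0.972, 0.0]
contact_force: [-0.9, -1.1, 5.3]
opening: 0.0307
grip_force: 49.0
```

```bash
python3 go.py 629 220 84 -15.7
```

```text
clk 10.325 tcp [444.3 160.6  25.5] yaw -27.14 spin -11.44 t mm [-161.8  107.1  -58.2] F [-0.9 -1.1  5.3] open 0.0307 grip 49.0 q6 0.66 tilt [ 1.3e-03  1.0e-04 -1.0e+00]
```

Call:
play_rows([
  {"fingers":-1,"tx":0,"ty":0,"tz":-0.01,"spin":0},
  {"fingers":-1,"tx":0,"ty":0,"tz":-0.025,"spin":0},
  {"fingers":-1,"tx":0,"ty":0,"tz":-0.025,"spin":0},
  {"fingers":-1,"tx":0,"ty":0,"tz":0,"spin":-5.7},
  {"fingers":-1,"tx":0,"ty":0,"tz":0,"spin":-5.7},
  {"fingers":-1,"tx":-0.0325,"ty":0.022,"tz":0,"spin":0},
  {"fingers":-1,"tx":-0.0325,"ty":0.022,"tz":0,"spin":0},
  {"fingers":-1,"tx":-0.0325,"ty":0.022,"tz":0,"spin":0},
])

```text
clock: 11.32
tool_pos: [0.5566, 0.1981, 0.0854]
eef_rot: [0.0, 0.137, 0.991, 0.0]
contact_force: [-0.7, 0.8, -0.5]
opening: 0.0309
grip_force: 49.6
```

Call:
play_rows([
  {"fingers":-1,"tx":-0.0325,"ty":0.022,"tz":0,"spin":0},
  {"fingers":-1,"tx":-0.032,"ty":0.0205,"tz":0,"spin":0},
  {"fingers":-1,"tx":0,"ty":0,"tz":0,"spin":0},
  {"fingers":-1,"tx":0,"ty":0,"tz":0,"spin":0},
  {"fingers":-1,"tx":0,"ty":0,"tz":0,"spin":0},
  {"fingers":-1,"tx":0,"ty":0,"tz":0,"spin":0},
])

```text
clock: 12.08
tool_pos: [0.6285, 0.2209, 0.0851]
eef_rot: [-0.0, 0.137, 0.991, -0.0]
contact_force: [-1.0, -0.4, -0.4]
opening: 0.0306
grip_force: 49.7
```

```bash
python3 go.py 629.8 221.2 40 -15.7
```

```text
clk 12.075 tcp [628.5 220.9  85.1] yaw -15.74 spin -0.04 t mm [-1.2  0.6 45.1] F [-1.  -0.4 -0.4] open 0.0306 grip 49.7 q6 0.5 tilt [-2.e-04 -0.e+00 -1.e+00]
```

Call:
play_rows([
  {"fingers":-1,"tx":-0.001,"ty":0.0005,"tz":0.02,"spin":0},
  {"fingers":-1,"tx":0,"ty":0,"tz":0.016,"spin":0},
  {"fingers":-1,"tx":0,"ty":0,"tz":0.007,"spin":0},
  {"fingers":-1,"tx":0,"ty":0,"tz":0,"spin":0},
  {"fingers":-1,"tx":0,"ty":0,"tz":0.003,"spin":0},
  {"fingers":-1,"tx":0,"ty":0,"tz":0.002,"spin":0},
  {"fingers":-1,"tx":0,"ty":0,"tz":0,"spin":0},
  {"fingers":-1,"tx":0,"ty":0,"tz":0,"spin":0},
])

```text
clock: 13.08
tool_pos: [0.6304, 0.2214, 0.037]
eef_rot: [0.0, 0.137, 0.991, 0.0]
contact_force: [0.4, 0.4, -0.2]
opening: 0.0306
grip_force: 49.6
```

```bash
python3 go.py 629.8 221.2 30.5 -15.7
```

```text
clk 13.075 tcp [630.4 221.4  37. ] yaw -15.73 spin -0.03 t mm [ 0.5 -0.3  6.5] F [ 0.4  0.4 -0.2] open 0.0306 grip 49.6 q6 0.5 tilt [ 4.e-04  1.e-04 -1.e+00]
```

No rail contact at 37 mm, so the ears are in the slots. Continue down gently.

Call:
play_rows([
  {"fingers":-1,"tx":0,"ty":0,"tz":0.002,"spin":0},
  {"fingers":-1,"tx":0,"ty":0,"tz":0.002,"spin":0},
  {"fingers":-1,"tx":0,"ty":0,"tz":0.0015,"spin":0},
  {"fingers":-1,"tx":0,"ty":0,"tz":0.001,"spin":0},
  {"fingers":-1,"tx":0,"ty":0,"tz":0,"spin":0},
  {"fingers":-1,"tx":0,"ty":0,"tz":0,"spin":0},
])

```text
clock: 13.82
tool_pos: [0.6303, 0.2213, 0.0305]
eef_rot: [0.0, 0.137, 0.991, -0.0]
contact_force: [-2.1, -0.7, 2.8]
opening: 0.0307
grip_force: 49.8
```

Call:
play_rows([
  {"fingers":-1,"tx":0,"ty":0,"tz":0.0005,"spin":0},
  {"fingers":0.2,"tx":0,"ty":0,"tz":0,"spin":0},
  {"fingers":1,"tx":0,"ty":0,"tz":0,"spin":0},
  {"fingers":1,"tx":0,"ty":0,"tz":0,"spin":0},
  {"fingers":1,"tx":0,"ty":0,"tz":0,"spin":0},
  {"fingers":1,"tx":0,"ty":0,"tz":-0.03,"spin":0},
  {"fingers":1,"tx":0,"ty":0,"tz":-0.04,"spin":0},
  {"fingers":1,"tx":0,"ty":0,"tz":-0.04,"spin":0},
])

```text
clock: 14.82
tool_pos: [0.63, 0.2213, 0.1407]
eef_rot: [-0.0, 0.137, 0.991, -0.0]
contact_force: [0.6, -0.0, 0.1]
opening: 0.0856
grip_force: 0.0
```

Call:
play_rows([
  {"fingers":1,"tx":0.05,"ty":0,"tz":-0.04,"spin":0},
  {"fingers":1,"tx":0.05,"ty":0,"tz":-0.03,"spin":0},
  {"fingers":1,"tx":0.05,"ty":-0.03,"tz":0,"spin":0},
  {"fingers":1,"tx":0.05,"ty":-0.05,"tz":0,"spin":0},
  {"fingers":1,"tx":0,"ty":-0.05,"tz":0,"spin":0},
  {"fingers":1,"tx":0,"ty":-0.05,"tz":0,"spin":0},
  {"fingers":1,"tx":0,"ty":0,"tz":0,"spin":0},
  {"fingers":1,"tx":0,"ty":0,"tz":0,"spin":0},
])

```text
clock: 15.82
tool_pos: [0.3978, 0.1061, 0.2092]
eef_rot: [0.001, 0.137, 0.991, 0.0]
contact_force: [0.0, -0.8, -0.3]
opening: 0.0854
grip_force: 0.0
```

```bash
python3 - <<'E'
from h import *
t,_=grab('top'); t=t[135:245,130:350]
s,_=grab('side'); s=s[205:325,175:375]
A=np.vstack([cv2.resize(t,(560,280),interpolation=cv2.INTER_CUBIC),cv2.resize(s,(560,310),interpolation=cv2.INTER_CUBIC)])
cv2.imwrite('pics/f.png',A[...,::-1]); print(bot.observe()['clock'])
E
```

```text
15.925
```

View pics/f.png

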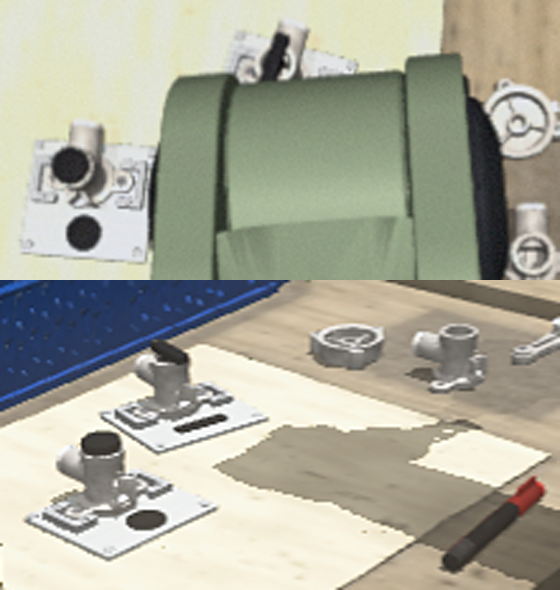

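Both castings sit upright in their matching nests, and the untagged casting, cap and lever look undisturbed. Handing in.

```bash
python3 -c "
from rig import bot
print(bot.close_job())"
```

```text
the job is handed in; nothing more can be done
None
```

Both tagged castings were lowered upright into their matching nests and released, the last view showed the untagged casting, cap and lever undisturbed, and the job was handed in at about 16 s; no verdict was returned.

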